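# Start the flange nut on the green wheel's arbor

### The arm

A 7-joint arm with a two-finger parallel gripper is mounted at the origin on the work surface. World frame = base frame: x ahead of the robot, y to its left, z up, the work surface at z = 0. Lengths are in m, angles in rad, forces in N, time in s.
With the tool pointing down it reaches from about 0.4 to 0.925 m from the base axis. Payload 4.1 kg.
Tool frame: the origin (TCP) lies at the very end of the fingers, on their centre line; the grasp point (between the pads) lies 19 mm behind it; z points along the fingers, y is the line along which they close (so a half turn about z gives the same grasp; the last joint's range is limited). The gripper opens to 85 mm and grips with 20 to 120 N. Pads are 22 mm wide; open, the fingers measure 114 mm over their backs; the gripper's body (76 mm by 85 mm) begins 54 mm behind the grasp point. The pads swing forward as they close: fully open they stand 13 mm farther back than shut.
Start: joints at [-1.321, 0.398, 0.045, 1.537, -0.019, 1.207, -0.051], TCP at [0.222, 0.611, 0.231] pointing down, gripper open.
Joint ranges: [-2.82, 2.82], [-0.49, 2.23], [-1.37, 1.46], [0, 2.46], [-1.36, 4.5], [0.23, 2], [-2.94, 2.94]. Speed limits (rad/s): [2.57, 2.57, 3.14, 3.14, 3.14, 3.14, 3.14].

### API

Orientations are given as a 3x3 rotation matrix whose columns are the frame's x, y, z axes.
In Python, from workcell import bot, camrig gives the robot as it stands (bot), with the cameras (camrig).
- The arm moves only by the tool steer_hand, called after ">>>" in YAML: its name, and indented under it one key for each argument. Schema: {"type":"object","properties":{"plan":{"type":"array","items":{"type":"number"},"minItems":7,"maxItems":56},"squeeze":{"type":"number"},"only":{"type":"string"},"quiet":{"type":"boolean"},"lines":{"type":"string"}},"required":["plan"],"additionalProperties":false}. plan is one flat list of numbers that holds 1 to 8 rows one after another, with no inner brackets; each row has 7 numbers: dx, dy, dz in m, then a rotation vector rx, ry, rz in rad, then the finger opening in m; each row is the pose to reach, as a shift and turn from the pose commanded when the call began, along the tool's axes at that moment; what a row does not reach only later rows make up. A row lasts 1/12 s, in which the tool goes at most 0.0417 m and 0.125 rad, less where a joint would pass 70% of its speed; a pose out of reach is approached as far as the arm can. The fingers move at their own pace and stop on an object; squeeze is the grip in N (left out, the last holds). Time passes only in rows, so rows that do not move let the fingers close. The tool returns the time, the measured TCP pose, the force, the opening and the grip force at its end. only (a regular expression) keeps the lines of the reply that match it, lines (a string "A,B") keeps lines A to B, and quiet returns only ok. Input that does not fit is refused with a message, and nothing moves.
- bot.read_state(): the state, without advancing time (a new reading comes with each control period).
- camrig.capture(name): name is "scene" or "top" or "wrist"; returns a dict with "img" (400x640x3 uint8, red, green, blue), "K" (3x3 intrinsics, pixels), "rvec" (rotation vector, rad) and "tvec" (3), from world to camera coordinates, as OpenCV has them; the wrist camera has in their place "tool_from_camera" (4x4, takes a point from camera to tool coordinates, whose origin is the TCP and whose axes are the flange's). Camera axes: x right, y down, z forward; pixel columns grow to the right and rows downward; lengths in m; the calibration is good to about 2 mm. The wrist camera is an equidistant fisheye: a pixel r from the principal point sees the ray r / f radians off the axis. A picture is of the moment at which its call begins: read the wrist's pose just before it. There is no depth.
- bot.sign_off(): hands the job in; it is judged then, once.
The state is a dict: "t": time; "qpos": joint angles; "joint_vel": joint speeds; "joint_efforts": joint torques, N m; "eef_pos": TCP position; "tool_rot": TCP orientation; "force": force on the tool from outside, world axes, zero at the start; "moment": the same for the moment, N m; "opening": finger opening in m; "finger_force": force on a finger pad.
Only numpy, scipy, OpenCV 4.12 (cv2) and the standard library are available. Lean on these libraries where they do the work, as an engineer would, in place of code of your own. Each camera call takes 0.05 s, during which the arm holds its last target. There are 200 camera calls.

### The job

The brass flange nut on the arbor of the green grinding wheel is only perched on top of its thread. Turn it backwards (anticlockwise seen from above) until it can drop into the thread, let it down onto its seat, then turn it forwards (clockwise) by about a sixth of a turn, or up to its stop, so that the thread holds it, and let go. Do not disturb the nut on the white wheel or knock the crystal finial standing between the two.

Things in the scene. Friction and masses are not known exactly. Their poses are not given: they have to be found in the camera images.
- nut_green: Brass flange nut, 0.2 kg, loose: flange 72 mm across, 6 mm thick; hexagon above it 55 mm across flats, 32 mm high in all. Origin: underside centre, z up; flats face x and every 60 deg; 3 lugs in the bore at x (orange dab), 120, 240 deg. Starts perched on the thread, underside 64.5 mm up, x 38 to 58 deg clockwise of the arbor's. Gripped firmly it will not fall: lower it 14.5 mm, or release it.
- arbor_green: Fixed stand with flat green wheel 130 mm across (top 44 mm up), seat disc 76 mm (top 50 mm), upright steel stud (top 110 mm, thread 33 mm across). Origin: stud axis at table height. Thread gaps at x (orange stripe), 120, 240 deg: nut drops with its x within 15 deg of the arbor's x; stops at 17 deg anticlockwise, 65 clockwise; below, held beyond 32 clockwise. Nut turns freely, side play 3.5 mm.
- nut_white: The same kind of nut, also perched, on an identical stand whose wheel is white (the two stands may be in either place); leave it alone. Origin: underside centre.
- crystal_finial: Clear crystal finial, 44 mm across and 90 mm high, 0.15 kg, standing loose between the two stands. Origin: underside centre, z up.

How it is judged:
On the way:
1. the nut is turned back over the gaps in the thread and has dropped onto its seat (z of nut_green in the frame of arbor_green between 0.046 and 0.054 m and horizontal distance between nut_green and arbor_green below 0.008 m and angle between nut_green's own z axis and vertical below 0.14 rad and angle between the x axis of nut_green and the x axis of arbor_green, either way round below 0.42 rad), for 0.1 s.
At the end, for the whole second after the job is handed in: The green wheel's nut lies flat on its seat (underside 46 to 54 mm up, within 8 mm of the axis, tilt under 8 deg), turned 32 to 77 deg from the gap, released and at rest; the white wheel's nut is within 10 mm and the upright crystal finial within 30 mm of their starts (z of nut_green in the frame of arbor_green between 0.046 and 0.054 m and horizontal distance between nut_green and arbor_green below 0.008 m and angle between nut_green's own z axis and vertical below 0.14 rad and angle between the x axis of nut_green and the x axis of arbor_green, either way round between 0.55 and 1.35 rad and linear speed of nut_green below 0.02 m/s and angular speed of nut_green below 0.2 rad/s and distance of nut_white from where it was at the start of the episode below 0.01 m and distance of crystal_finial from where it was at the start of the episode below 0.03 m and angle between crystal_finial's own z axis and vertical below 0.2 rad); the robot touches nothing.
It fails at once if the white wheel's nut is disturbed (10 mm or more) (distance of nut_white from where it was at the start of the episode above 0.01 m).
It fails at once if the crystal finial is knocked (moved 30 mm or tipped over) (distance of crystal_finial from where it was at the start of the episode above 0.03 m or angle between crystal_finial's own z axis and vertical above 0.35 rad).
It also fails if it takes over 32 s, if anything falls off the work surface, if the arm or the gripper's body presses on something with over 40 N, if the wrist force passes 120 N, or if a joint passes its speed limit or range.

## Working session

There is one attempt and no reset: what is moved stays moved. The work goes in short steps, Python scripts to look and compute and a tool call to move; the robot and the scene stay as the last step left them, time stands still between calls to the robot, and variables do not carry over. Pictures are saved under pics/ and viewed, at most 10 in all, crops included, and the job is handed in when it is done.

```bash
ls; mkdir -p pics; python3 - <<'E'
from workcell import bot, camrig
import cv2,numpy as np
s=bot.read_state(); print(s['t'],s['eef_pos'],np.round(s['tool_rot'],3).tolist(),s['opening'])
for n in ('scene','top'):
    c=camrig.capture(n); cv2.imwrite(f'pics/{n}0.png',c['img'][:,:,::-1]); print(n,c['K'].tolist(),c['rvec'],c['tvec'])
c=camrig.capture('wrist'); cv2.imwrite('pics/wrist0.png',c['img'][:,:,::-1]); print(c['K'],c['tool_from_camera'])
E
```

```text
pics
workcell.py
0.0 [0.22191902 0.61028695 0.23027582] [[-0.94, 0.342, -0.001], [0.342, 0.94, -0.002], [-0.0, -0.002, -1.0]] 0.08540470245100348
scene [[442.16807295549165, 0.0, 319.6238785589409], [0.0, 442.16807295549165, 200.65867542158776], [0.0, 0.0, 1.0]] [ 1.80953147  1.87025928 -0.68066694] [ 0.02390902 -0.41480096  1.19746238]
top [[464.0368008321318, 0.0, 319.1873888932348], [0.0, 464.0368008321318, 190.64971052919023], [0.0, 0.0, 1.0]] [ 2.1373748  -2.12947486  0.21416623] [3.76870356e-04 5.80389656e-01 8.94645788e-01]
[[309.70691629   0.         320.4288125 ]
 [  0.         309.70691629 200.16806591]
 [  0.           0.           1.        ]] [[ 3.22531335e-04 -9.51006495e-01 -3.09170733e-01  7.80973699e-02]
 [ 9.99998790e-01  7.77191418e-04 -1.34742101e-03  8.03232311e-04]
 [ 1.52169097e-03 -3.09169924e-01  9.51005595e-01 -1.43367322e-01]
 [ 0.00000000e+00  0.00000000e+00  0.00000000e+00  1.00000000e+00]]
```

View pics/scene0.png

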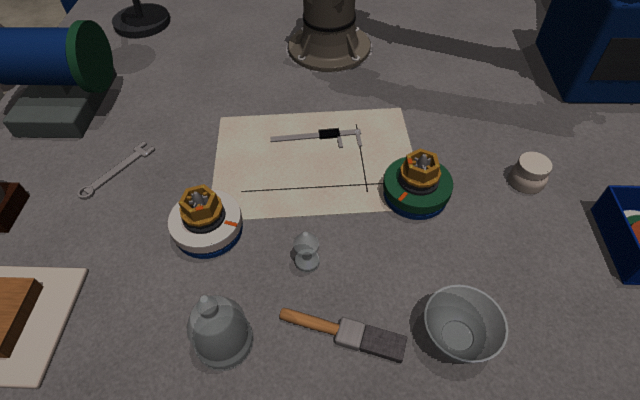

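View pics/top0.png

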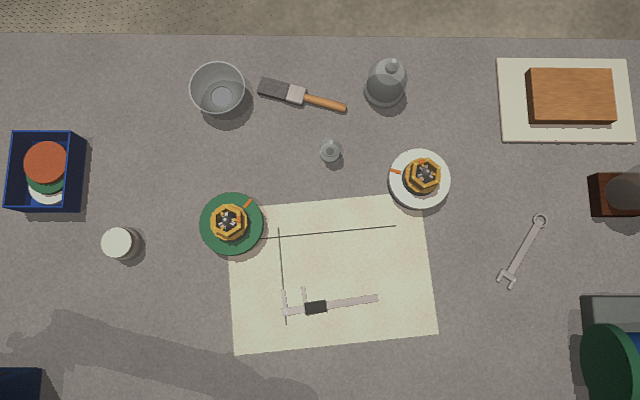

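View pics/wrist0.png

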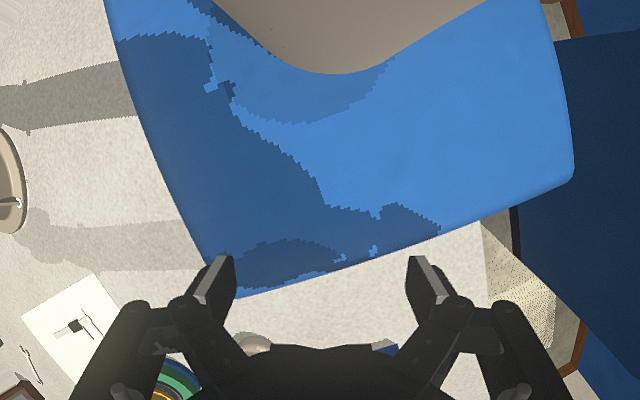

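The green stand is near scene (418,188) and top (231,224), with the finial at scene (306,252) and top (330,152). The white stand is the other one, at top (420,178). Next I'll segment the green wheel and zoom in on the nut.

```bash
cat > h.py <<'E'
import cv2,numpy as np
from workcell import bot, camrig
def cam(n):
    c=camrig.capture(n); c['R']=cv2.Rodrigues(np.array(c['rvec'],float))[0]; c['t']=np.array(c['tvec'],float).ravel(); c['P']=np.array(c['K'])@np.c_[c['R'],c['t']]; return c
def proj(c,X): 
    p=np.c_[np.atleast_2d(X),np.ones(len(np.atleast_2d(X)))]@c['P'].T; return p[:,:2]/p[:,2:]
def atz(c,uv,z):
    uv=np.atleast_2d(uv); d=np.c_[uv,np.ones(len(uv))]@np.linalg.inv(np.array(c['K'])).T@c['R']; o=-c['R'].T@c['t']
    return o+d*((z-o[2])/d[:,2])[:,None]
def tri(c1,u1,c2,u2):
    X=cv2.triangulatePoints(c1['P'],c2['P'],np.array(u1,float).reshape(2,1),np.array(u2,float).reshape(2,1)).ravel(); return X[:3]/X[3]
def circ(p):
    s=np.linalg.lstsq(np.c_[2*p,np.ones(len(p))],(p**2).sum(1),rcond=None)[0]; return s[:2],np.sqrt(s[2]+s[:2]@s[:2])
E
cat > m.py <<'E'
from h import *
cs={n:cam(n) for n in('scene','top')}
box={'scene':(375,140,90,90),'top':(185,178,90,90)}
out=[]
for n,c in cs.items():
    x,y,w,h=box[n]; im=np.ascontiguousarray(c['img'][y:y+h,x:x+w]); hsv=cv2.cvtColor(im,cv2.COLOR_RGB2HSV)
    def blob(lo,hi):
        m=cv2.inRange(hsv,lo,hi); k,l,st,ce=cv2.connectedComponentsWithStats(m); i=1+st[1:,4].argmax(); return (l==i).astype('u1')
    g=blob((55,80,30),(90,255,255)); cn=max(cv2.findContours(g,0,1)[0],key=len); hull=cv2.convexHull(cn)[:,0]+[x,y]
    nn=blob((12,120,60),(30,255,255)); ys,xs=np.nonzero(nn)
    cc=max(cv2.findContours(g,0,1)[0],key=len)[:,0]+[x,y]
    p=atz(c,cc,.044)[:,:2]
    for _ in range(8):
        ctr,r=circ(p); p=p[abs(np.hypot(*(p-ctr).T)-r)<.0025]
    print(n,'wheel@.044',ctr,r,len(p),'nut blob px',xs.mean()+x,ys.mean()+y)
    o=cv2.inRange(hsv,(3,150,100),(12,255,255)); q=np.argwhere(o)[:,::-1]+[x,y]
    print('orange',len(q)); Q=atz(c,q,.044)[:,:2]-ctr; Q=Q[np.hypot(*Q.T)>.04] 
    print('stripe',len(Q),Q.mean(0) if len(Q) else 0, np.degrees(np.arctan2(*Q.mean(0)[::-1])) if len(Q) else 0)
    out.append(cv2.resize(im[:,:,::-1],(400,400),interpolation=cv2.INTER_CUBIC))
cv2.imwrite('pics/z1.png',np.hstack(out))
print('finial',tri(cs['scene'],(306,268),cs['top'],(329,157)), atz(cs['top'],(330,150),.08),atz(cs['scene'],(306,235),.09))
E
python3 m.py
```

```text
scene wheel@.044 [0.53115556 0.18692626] 0.05482645768414839 32 nut blob px 422.66622340425533 169.25398936170214
orange 57
stripe 44 [-0.01885322 -0.02745988] -124.47244634797133
top wheel@.044 [0.55671081 0.14906274] 0.006044961753735998 3 nut blob px 228.5919540229885 221.94252873563218
orange 0
stripe 0 0 0
finial [ 0.67114727 -0.02127149 -0.02241443] [[ 0.65893617 -0.01865344  0.08      ]] [[ 0.67639957 -0.01676535  0.09      ]]
```

View pics/z1.png

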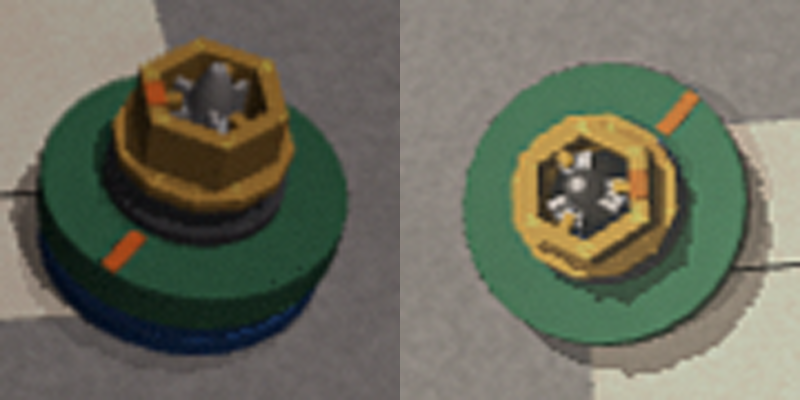

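```bash
cat > m2.py <<'E'
from h import *
s,t=cam('scene'),cam('top')
S=lambda p:np.array([375,140])+(np.array(p)+.5)/4.4444-.5
T=lambda p:np.array([185,178])+(np.array(p)+.5)/4.4444-.5
for nm,a,b in [('stripe out',(110,268),(297,95)),('stripe in',(138,236),(263,129)),('stud tip',(217,64),(177,184)),('dab',(153,92),(238,184))]:
    print(nm,tri(s,S(a),t,T(b)))
g=cv2.inRange(cv2.cvtColor(t['img'],cv2.COLOR_RGB2HSV),(60,90,60),(85,255,255)); k,l,st,ce=cv2.connectedComponentsWithStats(g[170:280,180:280]); i=1+st[1:,4].argmax(); print(st[i])
cn=np.vstack([c[:,0] for c in cv2.findContours((l==i).astype('u1'),0,1)[0]])+[180,170]; P=atz(t,cn.astype(float),.044)[:,:2]
c,r=circ(P)
for _ in range(6):
    k=abs(np.hypot(*(P-c).T)-r)<.003; c,r=circ(P[k])
print('wheel top',c,r,k.sum())
for a in [(297,95),(263,129)]:
    d=atz(t,T(a),.044)[0,:2]-c; print('arbor x',np.degrees(np.arctan2(d[1],d[0])),np.hypot(*d))
d=atz(t,T((238,184)),.0965)[0,:2]-c; print('dab',np.degrees(np.arctan2(d[1],d[0])),np.hypot(*d))
d=atz(s,S((153,92)),.0965)[0,:2]-c; print('dab scene',np.degrees(np.arctan2(d[1],d[0])),np.hypot(*d))
for ang in (0,):
    pass
# overlays: search nut angle drawn as hexagon
def hexa(c,a,z): 
    k=np.radians(a+30+60*np.arange(6)); R=.0275/np.cos(np.pi/6); return np.c_[c[0]+R*np.cos(k),c[1]+R*np.sin(k),np.full(6,z)]
ax=np.degrees(np.arctan2(*(atz(t,T((280,112)),.044)[0,:2]-c)[::-1]))
out=[]
for cam_,(x,y) in ((s,(390,140)),(t,(200,190))):
    im=cv2.resize(cam_['img'][y:y+60,x:x+60],(400,400),interpolation=cv2.INTER_CUBIC)[:,:,::-1].copy(); f=400/60
    for z in (.0965,):
        q=(proj(cam_,hexa(c,ax-48,z))-[x,y]+.5)*f-.5; cv2.polylines(im,[q.round().astype(int)],True,(255,0,255),1)
    out.append(im)
cv2.imwrite('pics/z2.png',np.hstack(out)); print(ax)
E
python3 m2.py
```

```text
stripe out [0.56397911 0.14280736 0.04459081]
stripe in [0.54776409 0.15657049 0.04604034]
stud tip [0.51407612 0.18206917 0.1128829 ]
dab [0.51594764 0.15861749 0.0984087 ]
[  20   23   63   62 1199]
wheel top [0.51201218 0.17593507] 0.05172040654707476 74
arbor x -33.71498358240605 0.0624441389244038
arbor x -28.451055479247508 0.04096595687851544
dab -76.4220432915338 0.01768651338600217
dab scene -82.96441468559088 0.0168310913680223
-31.625862117032636
```

View pics/z2.png

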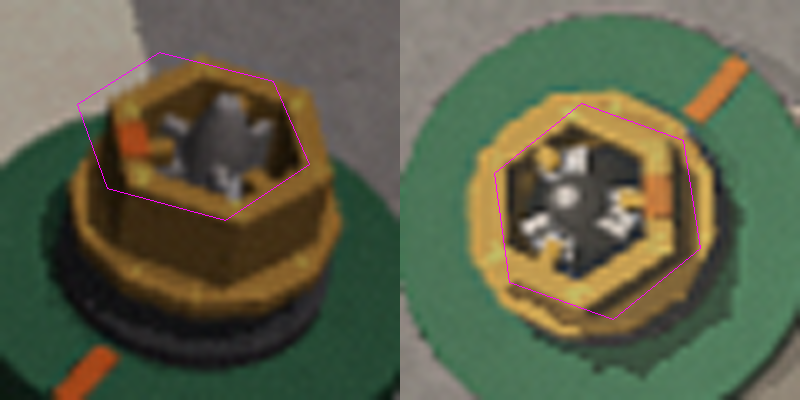

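```bash
cat > m3.py <<'E'
from h import *
from scipy.optimize import least_squares
s,t=cam('scene'),cam('top')
def fit(c,box):
    x,y,w,h=box; hsv=cv2.cvtColor(np.ascontiguousarray(c['img'][y:y+h,x:x+w]),cv2.COLOR_RGB2HSV)
    g=cv2.inRange(hsv,(60,90,60),(88,255,255)) if c is t else cv2.inRange(hsv,(60,60,30),(88,255,255)); g=cv2.morphologyEx(g,cv2.MORPH_CLOSE,np.ones((5,5)))
    k,l,st,ce=cv2.connectedComponentsWithStats(g); i=1+st[1:,4].argmax()
    cn=np.vstack([q[:,0] for q in cv2.findContours((l==i).astype('u1'),0,1)[0]]); cn=cv2.convexHull(cn)[:,0].astype(float)+[x,y]
    return cn
cn=fit(t,(180,170,110,110)); P=atz(t,cn,.044)[:,:2]
c,r=circ(P)
for _ in range(4):
    k=abs(np.hypot(*(P-c).T)-r)<.003; c,r=circ(P[k])
print('wheel top',c,r,k.sum(),len(k))
S=lambda p:np.array([390,140])+(np.array(p)+.5)/6.6667-.5
T=lambda p:np.array([200,190])+(np.array(p)+.5)/6.6667-.5
# hexagon corners (top face) hand-picked, order: clockwise in image from dab flat
ts=T([(272,140),(272,250),(190,306)]); ss=S([(203,60),(302,88)])
def hexa(p,z): 
    k=p[2]+np.pi/6+np.pi/3*np.arange(6); R=.0275/np.cos(np.pi/6); return np.c_[p[0]+R*np.cos(k),p[1]+R*np.sin(k),np.full(6,z)]
p=np.array([.515,.182,np.radians(-88)])
ax=np.radians(-40.3)
import sys
if len(sys.argv)>1: p=np.array(eval(sys.argv[1])); p[2]=np.radians(p[2])
out=[]
for cam_,(x,y) in ((s,(390,140)),(t,(200,190))):
    im=cv2.resize(cam_['img'][y:y+60,x:x+60],(400,400),interpolation=cv2.INTER_CUBIC)[:,:,::-1].copy(); f=400/60
    D=lambda X,col:cv2.polylines(im,[((proj(cam_,X)-[x,y]+.5)*f-.5).round().astype(int)],True,col,1)
    D(hexa(p,.0965),(255,0,255))
    th=np.linspace(0,2*np.pi,60); 
    D(np.c_[p[0]+.065*np.cos(th),p[1]+.065*np.sin(th),th*0+.044],(255,255,0)); D(np.c_[p[0]+.036*np.cos(th),p[1]+.036*np.sin(th),th*0+.0705],(255,0,0))
    e=np.array([np.cos(ax),np.sin(ax)]); D(np.array([[*(p[:2]+.04*e),.044],[*(p[:2]+.064*e),.044]]),(0,0,0))
    out.append(im)
cv2.imwrite('pics/z3.png',np.hstack(out))
E
python3 m3.py
```

```text
wheel top [0.51428581 0.18211834] 0.06306497858044262 34 34
```

View pics/z3.png

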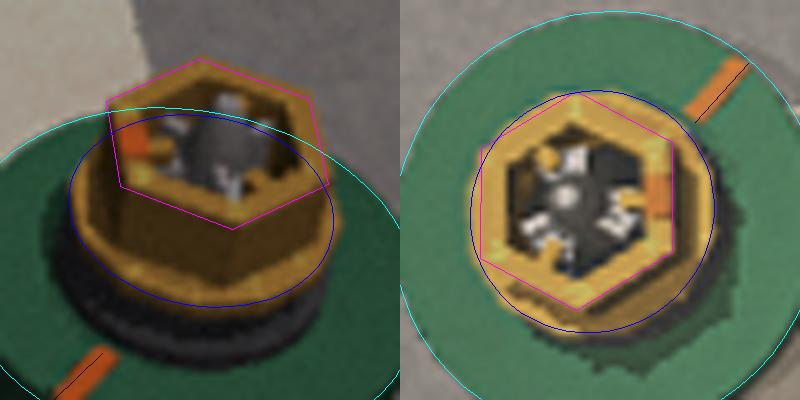

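The overlay lines up: the nut and arbor axis are at about (0.515, 0.182), with the nut top at about 96 mm. The nut's x is at about -88° and the arbor's at about -40°, so the nut sits 48° clockwise, which matches the text. I'll grip with tool y along 32°.

```bash
cat > d.py <<'E'
import sys,numpy as np
from workcell import bot, camrig
from scipy.spatial.transform import Rotation as Ro
s=bot.read_state(); x,y,z,a=map(float,sys.argv[1:5]); a=np.radians(a); R=np.array(s['tool_rot'])
T=np.array([[np.sin(a),np.cos(a),0],[-np.cos(a),np.sin(a),0],[0,0,-1]]).T
T=np.c_[np.array([np.sin(a),-np.cos(a),0]),np.array([np.cos(a),np.sin(a),0]),[0,0,-1]]
if T[:,1]@R[:,1]<0: T[:,:2]*=-1
if np.linalg.det(T)<0: T[:,0]*=-1
print('shift',(R.T@(np.array([x,y,z])-s['eef_pos'])).round(4),'rot',Ro.from_matrix(R.T@T).as_rotvec().round(4),'t',s['t'],'yaw y',np.degrees(np.arctan2(R[1,1],R[0,1])).round(2),'F',np.round(s['force'],1),'q7',s['qpos'][6],'op',s['opening'],'ff',s['finger_force'])
E
python3 d.py .515 .182 .23 32
```

```text
shift [-0.4218 -0.303   0.0013] rot [-0.      0.      0.6636] t 0.45 yaw y 70.02 F [ 0.1 -0.   0.5] q7 -0.0506989355588371 op 0.08537110622243683 ff 0.0
```

>>> steer_hand:
  plan: [-0.42, -0.302, 0, 0, 0, 0.663, 0.085, -0.42, -0.302, 0, 0, 0, 0.663, 0.085, -0.42, -0.302, 0, 0, 0, 0.663, 0.085, -0.42, -0.302, 0, 0, 0, 0.663, 0.085, -0.42, -0.302, 0, 0, 0, 0.663, 0.085, -0.42, -0.302, 0, 0, 0, 0.663, 0.085, -0.42, -0.302, 0, 0, 0, 0.663, 0.085, -0.42, -0.302, 0, 0, 0, 0.663, 0.085]
  squeeze: 40

```text
t: 1.12
eef_pos: [0.4108, 0.3338, 0.2317]
tool_rot: [[-0.531, 0.848, 0.0], [0.848, 0.531, 0.001], [0.0, 0.001, -1.0]]
force: [1.3, 0.0, 0.5]
opening: 0.0854
finger_force: 0.0
```

```bash
python3 d.py .515 .182 .20 32
```

```text
shift [-0.184   0.0078  0.0316] rot [ 0.0009 -0.0005  0.0008] t 1.1167 yaw y 32.04 F [1.3 0.  0.5] q7 -0.1425419631205746 op 0.08537697429739807 ff 0.0
```

>>> steer_hand:
  plan: [-0.04, 0.002, 0.01, 0, 0, 0, 0.085, -0.08, 0.004, 0.02, 0, 0, 0, 0.085, -0.12, 0.005, 0.03, 0, 0, 0, 0.085, -0.16, 0.007, 0.045, 0, 0, 0, 0.085, -0.184, 0.008, 0.06, 0, 0, 0, 0.085, -0.184, 0.008, 0.06, 0, 0, 0, 0.085, -0.184, 0.008, 0.06, 0, 0, 0, 0.085]

```text
t: 1.7
eef_pos: [0.5145, 0.1818, 0.1706]
tool_rot: [[-0.527, 0.85, -0.001], [0.85, 0.527, -0.001], [-0.0, -0.002, -1.0]]
force: [0.4, -0.9, 0.8]
opening: 0.0848
finger_force: 0.0
```

```bash
python3 d.py .515 .182 .075 32; python3 - <<'E'
from h import *
c=camrig.capture('wrist'); cv2.imwrite('pics/w1.png',c['img'][:,:,::-1])
E
```

```text
shift [-0.      0.0007  0.0956] rot [-0.0017  0.0002 -0.0036] t 1.7 yaw y 31.79 F [ 0.4 -0.9  0.8] q7 0.2624739491193518 op 0.08475985955231102 ff 0.0
```

View pics/w1.png

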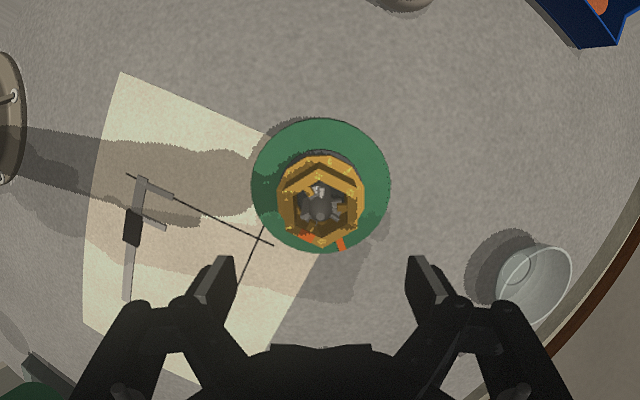

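The nut is centred between the fingers in the wrist view (column ~320, row ~205), with its flats at columns 290 and 350 parallel to the pads. I'll descend and grip.

>>> steer_hand:
  plan: [0, 0, 0.03, 0, 0, 0, 0.085, 0, 0, 0.06, 0, 0, 0, 0.085, 0, 0, 0.08, 0, 0, 0, 0.085, 0, 0, 0.095, 0, 0, 0, 0.085, 0, 0, 0.095, 0, 0, 0, 0.085]

```text
t: 2.17
eef_pos: [0.5114, 0.1855, 0.0739]
tool_rot: [[-0.534, 0.846, -0.005], [0.846, 0.534, -0.001], [0.002, -0.005, -1.0]]
force: [-0.0, 0.2, 0.4]
opening: 0.0849
finger_force: 0.0
```

>>> steer_hand:
  plan: [0, 0, 0, 0, 0, 0, 0.06, 0, 0, 0, 0, 0, 0, 0.05, 0, 0, 0, 0, 0, 0, 0.045, 0, 0, 0, 0, 0, 0, 0.045, 0, 0, 0, 0, 0, 0, 0.045, 0, 0, 0, 0, 0, 0, 0.045]
  squeeze: 40

```text
t: 2.67
eef_pos: [0.5155, 0.185, 0.0781]
tool_rot: [[-0.531, 0.848, 0.003], [0.848, 0.531, 0.003], [0.001, 0.004, -1.0]]
force: [-1.6, 0.7, 6.8]
opening: 0.0542
finger_force: 42.1
```

```bash
python3 d.py .515 .182 .075 80
```

```text
shift [-0.0023 -0.0021  0.0031] rot [ 3.700e-03  8.000e-04 -8.369e-01] t 2.6667 yaw y 32.05 F [-1.6  0.7  6.8] q7 0.3203663258401122 op 0.05415376420955563 ff 42.097655874677
```

>>> steer_hand:
  plan: [0, 0, 0, 0, 0, -0.12, 0.045, 0, 0, 0, 0, 0, -0.24, 0.045, 0, 0, 0, 0, 0, -0.36, 0.045, 0, 0, 0, 0, 0, -0.48, 0.045, 0, 0, 0, 0, 0, -0.6, 0.045, 0, 0, 0, 0, 0, -0.72, 0.045, 0, 0, 0, 0, 0, -0.83, 0.045, 0, 0, 0, 0, 0, -0.83, 0.045]

```text
t: 3.33
eef_pos: [0.5144, 0.1836, 0.0765]
tool_rot: [[-0.984, 0.179, 0.0], [0.179, 0.984, 0.0], [-0.0, 0.001, -1.0]]
force: [-0.2, 0.1, -2.4]
opening: 0.0541
finger_force: 42.3
```

```bash
python3 d.py .515 .182 .0605 80; python3 m3.py '[.515,.182,-40]'
```

```text
shift [-0.0009 -0.0015  0.016 ] rot [ 0.0005  0.0003 -0.0057] t 3.3333 yaw y 79.68 F [-0.2  0.1 -2.4] q7 1.0568080415600059 op 0.054078792968318905 ff 42.27509330492467
wheel top [0.51563869 0.17963775] 0.0603568082170533 14 15
```

View pics/z3.png

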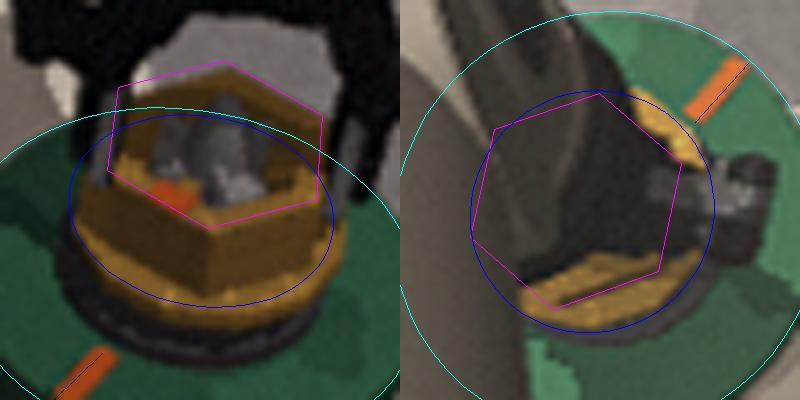

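The dab (scene crop ~(172,195)) now faces the arbor's stripe, so the nut is over the gaps. Now I'll lower it.

>>> steer_hand:
  plan: [0, 0, 0.004, 0, 0, 0, 0.045, 0, 0, 0.008, 0, 0, 0, 0.045, 0, 0, 0.012, 0, 0, 0, 0.045, 0, 0, 0.0145, 0, 0, 0, 0.045, 0, 0, 0.0145, 0, 0, 0, 0.045]

```text
t: 3.85
eef_pos: [0.515, 0.1843, 0.0634]
tool_rot: [[-0.983, 0.181, 0.001], [0.181, 0.983, 0.001], [-0.0, 0.001, -1.0]]
force: [-2.9, 0.7, 11.4]
opening: 0.0541
finger_force: 41.3
```

```bash
python3 d.py .515 .182 .0605 80
```

```text
shift [-0.0004 -0.0023  0.0028] rot [ 0.0007  0.0005 -0.0077] t 3.85 yaw y 79.56 F [-2.9  0.7 11.4] q7 1.0594061052796617 op 0.054065114318812474 ff 41.285330057144165
```

>>> steer_hand:
  plan: [0, 0, -0.001, 0, 0, 0, 0.062, 0, 0, -0.002, 0, 0, 0, 0.064, 0, 0, -0.002, 0, 0, 0, 0.064, 0, 0, -0.002, 0, 0, 0, 0.064]

```text
t: 4.18
eef_pos: [0.5143, 0.1838, 0.0636]
tool_rot: [[-0.984, 0.181, 0.0], [0.181, 0.984, -0.0], [-0.0, -0.0, -1.0]]
force: [-0.3, -0.5, 0.1]
opening: 0.064
finger_force: 0.0
```

```bash
sed -i 's/hexa(p,.0965)/hexa(p,.082)/;s/th\*0+.0705/th*0+.056/' m3.py; python3 d.py .515 .182 .0605 80; python3 m3.py '[.515,.182,-40]'
```

```text
shift [-0.001  -0.0017  0.0031] rot [-0.      0.     -0.0073] t 4.1833 yaw y 79.58 F [-0.3 -0.5  0.1] q7 1.059352956539553 op 0.06396717568853887 ff 0.0
wheel top [0.51683923 0.1747703 ] 0.056051515670841094 12 16
```

View pics/z3.png

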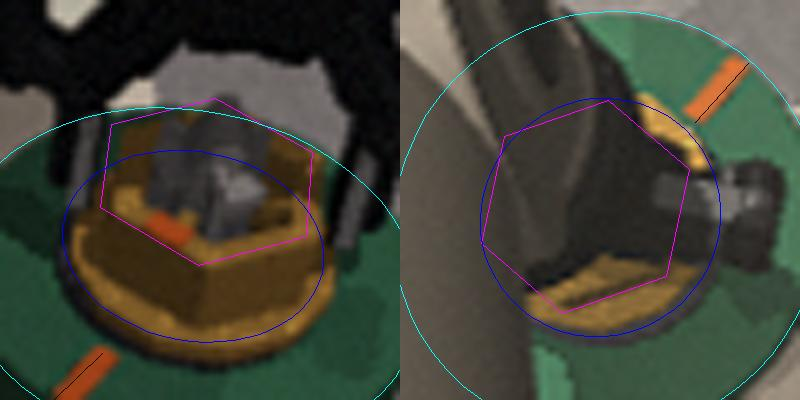

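The nut has dropped: the seat disc is hidden and the flange matches the seated overlay, with the dab at scene crop ~(170,228). I'll regrip, turn about 49° clockwise and release.

>>> steer_hand:
  plan: [0, 0, 0, 0, 0, 0, 0.05, 0, 0, 0, 0, 0, 0, 0.045, 0, 0, 0, 0, 0, 0, 0.045, 0, 0, 0, 0, 0, 0, 0.045]
  squeeze: 40

```text
t: 4.62
eef_pos: [0.5146, 0.184, 0.0639]
tool_rot: [[-0.984, 0.181, 0.001], [0.181, 0.984, 0.0], [-0.0, 0.0, -1.0]]
force: [0.2, 1.2, 1.4]
opening: 0.0537
finger_force: 44.0
```

>>> steer_hand:
  plan: [0, 0, 0, 0, 0, 0.12, 0.045, 0, 0, 0, 0, 0, 0.24, 0.045, 0, 0, 0, 0, 0, 0.36, 0.045, 0, 0, 0, 0, 0, 0.48, 0.045, 0, 0, 0, 0, 0, 0.6, 0.045, 0, 0, 0, 0, 0, 0.72, 0.045, 0, 0, 0, 0, 0, 0.84, 0.045, 0, 0, 0, 0, 0, 0.86, 0.045]

```text
t: 5.28
eef_pos: [0.5146, 0.1839, 0.064]
tool_rot: [[-0.503, 0.864, 0.001], [0.864, 0.503, -0.0], [-0.0, 0.0, -1.0]]
force: [-0.2, 0.3, 1.8]
opening: 0.0543
finger_force: 44.0
```

>>> steer_hand:
  plan: [0, 0, 0, 0, 0, 0, 0.045, 0, 0, 0, 0, 0, 0, 0.06, 0, 0, 0, 0, 0, 0, 0.085, 0, 0, 0, 0, 0, 0, 0.085, 0, 0, 0, 0, 0, 0, 0.085, 0, 0, 0, 0, 0, 0, 0.085]

```text
t: 5.78
eef_pos: [0.5142, 0.1837, 0.0637]
tool_rot: [[-0.505, 0.863, -0.0], [0.863, 0.505, 0.0], [0.0, -0.0, -1.0]]
force: [-0.8, -0.4, 1.1]
opening: 0.0848
finger_force: 0.0
```

```bash
python3 d.py .515 .182 .2 32
```

```text
shift [-0.0019 -0.0002 -0.1363] rot [-0.0002 -0.0002 -0.0291] t 5.7833 yaw y 30.33 F [-0.8 -0.4  1.1] q7 0.3072731986040452 op 0.08479483247403526 ff 0.0
```

>>> steer_hand:
  plan: [0, 0, -0.015, 0, 0, 0, 0.085, 0, 0, -0.04, 0, 0, 0, 0.085, 0, 0, -0.08, 0, 0, 0, 0.085, 0, 0, -0.12, 0, 0, 0, 0.085, 0.04, 0, -0.14, 0, 0, 0, 0.085, 0.08, 0, -0.14, 0, 0, 0, 0.085, 0.12, 0, -0.14, 0, 0, 0, 0.085, 0.16, 0, -0.14, 0, 0, 0, 0.085]

```text
t: 6.45
eef_pos: [0.4327, 0.3235, 0.2048]
tool_rot: [[-0.504, 0.863, 0.001], [0.863, 0.504, 0.002], [0.001, 0.002, -1.0]]
force: [0.2, 0.1, -0.3]
opening: 0.0851
finger_force: 0.0
```

```bash
python3 m3.py '[.515,.182,-90]'
```

```text
wheel top [0.51435884 0.18211342] 0.06303073253052881 34 34
```

View pics/z3.png

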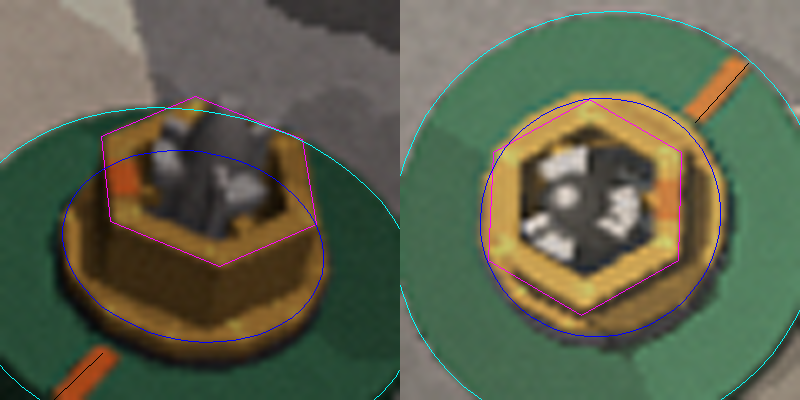

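The nut is seated and turned about 50° from the gap. The dab is at scene crop ~(125,182) and top crop ~(667,200), matching the seated overlay. The hand is clear, so I'm handing in.

>>> steer_hand:
  plan: [0, 0, 0, 0, 0, 0, 0.085, 0, 0, 0, 0, 0, 0, 0.085, 0, 0, 0, 0, 0, 0, 0.085]

```text
t: 6.8
eef_pos: [0.4347, 0.3201, 0.2038]
tool_rot: [[-0.502, 0.865, 0.0], [0.865, 0.502, -0.001], [-0.001, -0.0, -1.0]]
force: [0.1, 0.6, 0.8]
opening: 0.0849
finger_force: 0.0
```

```bash
python3 -c "
from workcell import bot, camrig
print(bot.sign_off())"
```

```text
the job is handed in; nothing more can be done
None
```

I turned the green wheel's nut back about 48°, let it drop onto its seat, turned it about 49° clockwise and released it, then handed the job in at about 7 s; the hand-in gave no verdict, the last images show the nut seated about 50° from the gap, and the arm stayed well clear of the white nut and finial, though I took no final picture of those two.

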